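Lay out the painting board

TASK

Lay out the white painting board: first stand the orange and the green paint bottle upright on the board, each close behind the chip of its own colour (on the far side of the chip, centred on it, about 15 mm clear of it). Then lay the blue tape roll flat on the board midway between those two bottles, in line with them, and last stand the cement jar upright and centred on top of the roll. Leave the white-topped tin and the cement tube undisturbed where they lie.

Things in the scene. Friction and masses are not known exactly. Their poses are not given: they have to be found in the camera images.
- board: white painting board fixed flat on the table, 160 mm (x) by 320 mm (y) by 6 mm. Origin: centre of its underside; z up, +x its far edge, +y its left as seen from the robot. It lies turned by up to 0.25 rad. The chips lie square on its near half, at x = -30 mm, y = +110 and -110 mm in its frame; which chip is on which side varies. Bottles standing 50 mm behind the chips have the midpoint between them at x = +20 mm, y = 0 in its frame
- chip_orange: wooden test chip, painted orange on top, fixed on the board: 40 mm (x) by 50 mm (y) by 4 mm. Origin: centre of its underside, on the board's top. Axes parallel to the board's: +x is 'behind' (away from the robot). A bottle standing 50 mm along +x from its origin is 17 mm clear of it
- chip_green: wooden test chip like the orange one but painted muted green; same size, origin and axes
- bottle_orange: orange dropper bottle with a white cap, on the table, round, 25 mm in diameter to 56 mm up, with a narrower cap (18 mm) to 79 mm; 28 g. Origin: centre of its underside, z up.
- bottle_green: muted green dropper bottle with a black cap, on the table, round, 25 mm in diameter to 56 mm up, with a narrower cap (18 mm) to 79 mm; 28 g. Origin: centre of its underside, z up.
- tin: flat round tin with a plain whitish top and red-checked rim, 84 mm in diameter, 14 mm high, lying on the table near the bottles; not used, to be left alone. Origin: centre of its underside
- cement_tube: whitish metal tube of cement with a black cap, lying on the table near the bottles, 101 by 20 by 12 mm, long along its x; not used, to be left alone. Origin: centre of its underside
- tape_roll: roll of blue masking tape lying flat on the table, 55 mm outer diameter, 20 mm hole, 18 mm high, 30 g. Origin: centre of its underside, z up
- jar: square glass cement jar with a green cap: body 46 by 46 mm to 53 mm up, cap 34 mm wide to 78 mm; 75 g. Origin: centre of its underside, z up, x and y square to its sides
Not all that is in view belongs to the job. What is shaped like the tape_roll but pink is not meant. Of the things that look like the jar, take the one that is nearest to the robot's base at the start.

How it is judged (in metres and radians):
On the way, in this order (a step that is already met when the one before it is completed fails the run):
1. both bottles stand released behind the chips of their colours (x of bottle_orange in the frame of chip_orange between 0.033 and 0.07 m and y of bottle_orange in the frame of chip_orange between -0.015 and 0.015 m and z of bottle_orange in the frame of board between 0.002 and 0.01 m and angle between each of bottle_orange, bottle_green's own z axis and vertical below 0.15 rad and linear speed of each of bottle_orange, bottle_green below 0.02 m/s and contact force between each of bottle_orange, bottle_green and the fingers below 0.2 N and x of bottle_green in the frame of chip_green between 0.033 and 0.07 m and y of bottle_green in the frame of chip_green between -0.015 and 0.015 m and z of bottle_green in the frame of board between 0.002 and 0.01 m), for 0.2 s.
2. the tape roll lies released on the board midway between the two bottles (all of step 1 and x of tape_roll in the frame of board between 0.002 and 0.038 m and y of tape_roll in the frame of board between -0.015 and 0.015 m and z of tape_roll in the frame of board between 0.002 and 0.01 m and angle between tape_roll's own z axis and vertical below 0.1 rad and linear speed of tape_roll below 0.02 m/s and contact force between tape_roll and the fingers below 0.2 N), for 0.2 s.
3. the jar stands released on the roll (all of step 2 and horizontal distance between jar and tape_roll below 0.012 m and z of jar in the frame of tape_roll between 0.014 and 0.022 m and angle between jar's own z axis and vertical below 0.1 rad and linear speed of jar below 0.02 m/s and contact force between jar and the fingers below 0.2 N), for 0.2 s.
At the end, for the whole second after the job is handed in: Orange and green bottle upright on the board, 33-70 mm behind their own chip's centre, within 15 mm sideways; roll flat on the board between them, within 15 mm sideways and 18 mm fore and aft of midway; jar upright on the roll, centred within 12 mm. All released, at rest (all of step 3); the robot touches nothing.
It fails at once if the tin or the cement tube is disturbed (moved more than 20 mm) (distance of any of tin, cement_tube from where it was at the start of the episode above 0.02 m).
It also fails if it takes over 120 s, if anything falls off the work surface, if the arm or the gripper's body presses on something with over 40 N, if the wrist force passes 120 N, or if a joint passes its speed limit or range.

ROBOT

A 7-joint arm with a two-finger parallel gripper is mounted at the origin on a cart in front of the work surface, level with it; the furniture and walls round the work are solid. World frame = base frame: x ahead of the robot, y to its left, z up, the work surface at z = 0. Lengths are in mm, angles in rad, forces in N, time in s.
With the tool pointing down it reaches from about 350 to 900 mm from the base axis. Payload 8.1 kg.
Tool frame: the origin (TCP) lies midway between the tips of the shut fingers; the grasp point (between the pads) lies 19 mm behind it (arm.grasp_offset is the distance from the TCP to the grasp point, in mm); z points along the fingers, y is the line along which they close (so a half turn about z gives the same grasp; the last joint's range is limited). The gripper opens to 85 mm and grips with 20 to 120 N. Pads are 22 mm wide; open, the fingers measure 114 mm over their backs; the gripper's body (76 mm by 85 mm) begins 54 mm behind the grasp point. The pads swing forward as they close: fully open they stand 13 mm farther back than shut.
Start: joints at [1.24, 0.434, 0.025, 1.573, -0.012, 1.134, -0.075], TCP at [141.121, -608.874, 210.823] pointing down, gripper open.
Joint ranges: [-2.62, 2.62], [-0.44, 2.09], [-1.27, 1.32], [0.08, 2.57], [-1.32, 4.46], [0.12, 2], [-2.74, 2.74]. Speed limits (rad/s): [2.22, 2.22, 3.01, 3.01, 3.14, 3.14, 3.14].

INTERFACE

Orientations are given as a unit quaternion [x, y, z, w].
In Python, from cell import arm gives the robot as it stands.
- The arm moves only by the shell command python3 -m handwheel 'ROWS' [OPENING] [FORCE]. ROWS is JSON, a list of rows, each an object of numbers: "tx", "ty", "tz": the shift along the tool's x, y, z in mm; "twist": the turn about the tool's z in rad. In form: [{"tx": .., "ty": .., "tz": .., "twist": ..}, ...]. A call has 1 to 8 rows; each row is the pose to reach, as a shift and turn from the pose commanded when the call began, along the tool's axes at that moment; what a row does not reach only later rows make up. A row lasts 1/8 s, in which the tool goes at most 62.5 mm and 10.7 degrees, less where a joint would pass 70% of its speed; a pose out of reach is approached as far as the arm can. A call with a gripper value outside its range is refused whole. OPENING is the closure, from 0 (fully open) to 1 (shut), set as the call begins (- or left out, the last holds). The fingers move at their own pace and stop on an object; FORCE is the grip in N (left out, the last holds). Time passes only in rows, so rows that repeat a pose let the fingers close. It gives the time, the measured TCP pose, the force, the opening and the grip force at its end, in the units of the state.
- arm.get_obs(): the state, without advancing time (a new reading comes with each control period).
- arm.get_image(name): name is "side" or "top"; returns a dict with "frame" (400x640x3 uint8, red, green, blue), "range_z" (400x640 float32, mm along the optical axis (not along the pixel's ray), 0 where there is no reading), "fx", "fy", "cx", "cy" (pixels), "rvec" (rotation vector, rad) and "tvec" (3), from world to camera coordinates, as OpenCV has them. Camera axes: x right, y down, z forward; pixel columns grow to the right and rows downward; lengths in mm; the calibration is good to about 2 mm. A picture is of the moment at which its call begins.
- arm.close_job(): hands the job in; it is judged then, once.
The state is a dict: "time_s": time; "q": joint angles; "qd": joint speeds; "joint_efforts": joint torques, N m; "position": TCP position; "tool_rot": TCP orientation; "wrist_force": force on the tool from outside, world axes, zero at the start; "wrist_torque": the same for the moment, N m; "grip_width": opening from 0.0 (shut) to 1.0 (fully open); "grasp_force": force on a finger pad.
Only numpy, scipy, OpenCV 4.12 (cv2) and the standard library are available. Lean on these libraries where they do the work, as an engineer would, in place of code of your own. Each camera call takes 0.05 s, during which the arm holds its last target. There are 200 camera calls.

## Working session

There is one attempt and no reset: what is moved stays moved. The work goes in short steps, Python scripts to look and compute and a shell command to move; the robot and the scene stay as the last step left them, time stands still between calls to the robot, and variables do not carry over. Pictures are saved under pics/ and viewed, at most 14 in all, crops included, and the job is handed in when it is done.

```bash
mkdir -p pics; ls; cat > h.py <<'E'
import numpy as np,cv2
from cell import arm
from scipy.spatial.transform import Rotation as R
def shot(n,save=None):
    d=arm.get_image(n)
    np.savez(f'pics/{n}.npz',**{k:np.asarray(v) for k,v in d.items()})
    if save: cv2.imwrite(f'pics/{save}.png',d['frame'][...,::-1])
    return d
def load(n): return dict(np.load(f'pics/{n}.npz'))
def px2w(d,u,v,z=None):
    "world of pixel: by range, or on plane z"
    Rm=R.from_rotvec(np.ravel(d['rvec'])).as_matrix();t=np.ravel(d['tvec'])
    r=np.array([(u-d['cx'])/d['fx'],(v-d['cy'])/d['fy'],1.])
    c=-Rm.T@t; w=Rm.T@r
    if z is None: return c+w*d['range_z'][int(v),int(u)]
    return c+w*(z-c[2])/w[2]
def cloud(d):
    v,u=np.mgrid[:400,:640];Z=d['range_z']
    P=np.stack([(u-d['cx'])/d['fx']*Z,(v-d['cy'])/d['fy']*Z,Z],-1)
    Rm=R.from_rotvec(np.ravel(d['rvec'])).as_matrix()
    return (P-np.ravel(d['tvec']))@Rm
E
python3 - <<'E'
from h import *
for n in('top','side'):
    d=shot(n,n+'0');P=cloud(d)
    print(n,d['fx'],-R.from_rotvec(np.ravel(d['rvec'])).as_matrix().T@np.ravel(d['tvec']))
print({k:np.round(v,3) for k,v in arm.get_obs().items()})
E
```

```text
pics
top 410.6599788540558 [ 337.64507743  -71.57075779 1215.29673133]
side 458.4686432616492 [  286.54667058 -1134.32326619   743.49114758]
{'time_s': np.float64(0.1), 'q': array([ 1.24 ,  0.435,  0.025,  1.574, -0.012,  1.134, -0.075]), 'qd': array([ 0.001, -0.001, -0.002, -0.001,  0.   , -0.   , -0.   ]), 'joint_efforts': array([ 3.0000e-03, -6.7176e+01,  1.0280e+00, -3.1690e+01,  1.6000e-02,
        7.0000e-03,  0.0000e+00]), 'position': array([ 140.971, -608.409,  210.117]), 'tool_rot': array([ 0.994,  0.114, -0.   , -0.001]), 'wrist_force': array([0.235, 0.409, 0.894]), 'wrist_torque': array([0.014, 0.025, 0.04 ]), 'grasp_force': np.float64(0.0), 'grip_width': np.float64(0.993)}
```

View pics/top0.png

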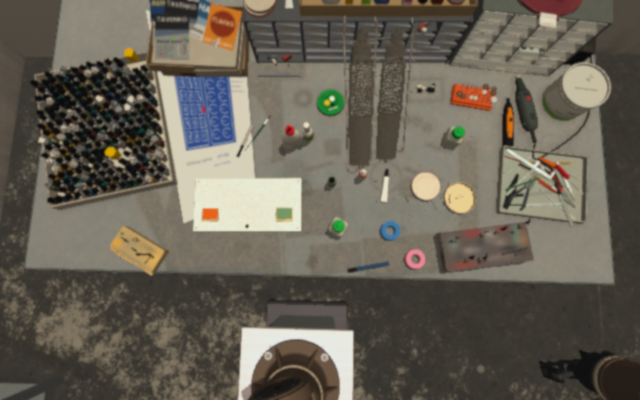

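View pics/side0.png

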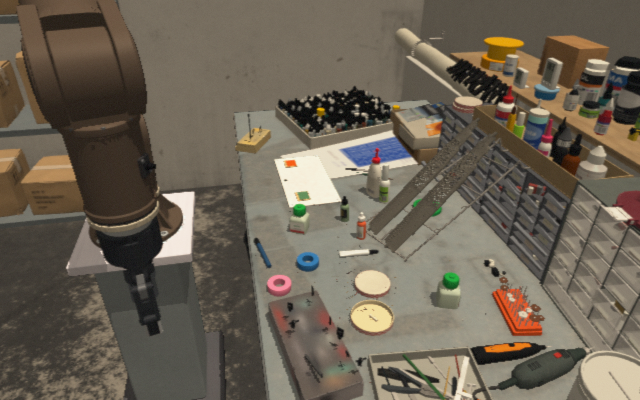

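The top view shows the board at (247,205), the orange chip at (210,214) and the green chip at (284,214). The green bottle is near (332,182), the orange bottle near (362,173), the blue roll at (390,231) and the near jar at (338,227). The side view agrees. Next I'll enlarge and measure.

```bash
python3 - <<'E'
from h import *
a=load('top')['frame'][...,::-1];s=load('side')['frame'][...,::-1]
c1=cv2.resize(a[150:280,180:340],None,fx=5,fy=4.5,interpolation=cv2.INTER_CUBIC)
c2=cv2.resize(a[150:250,320:480],None,fx=5,fy=5,interpolation=cv2.INTER_CUBIC)
cv2.imwrite('pics/c1.png',c1);cv2.imwrite('pics/c2.png',c2)
cv2.imwrite('pics/c3.png',cv2.resize(s[150:300,240:400],None,fx=4,fy=4,interpolation=cv2.INTER_CUBIC))
d=load('top')
print(R.from_rotvec(np.ravel(d['rvec'])).as_matrix().round(3))
for p in [(210,214),(284,214),(332,182),(362,173),(390,231),(338,227),(426,186),(385,185),(60,230)]: print(p,px2w(d,*p).round(),px2w(d,*p,z=0).round())
E
```

```text
[[ 0.028 -1.    -0.011]
 [-0.987 -0.026 -0.161]
 [ 0.161  0.015 -0.987]]
(210, 214) [473. 271.   8.] [474. 273.   0.]
(284, 214) [478.  51.   9.] [480.  52.   0.]
(332, 182) [567. -88.  66.] [580. -89.   0.]
(362, 173) [ 594. -173.   72.] [ 610. -179.    0.]
(390, 231) [ 438. -264.   -3.] [ 437. -264.    0.]
(338, 227) [ 439. -108.   73.] [ 445. -110.    0.]
(426, 186) [ 573. -368.   13.] [ 575. -372.    0.]
(385, 185) [ 574. -247.    9.] [ 575. -249.    0.]
(60, 230) [414. 718.  -1.] [414. 717.   0.]
```

View pics/c1.png

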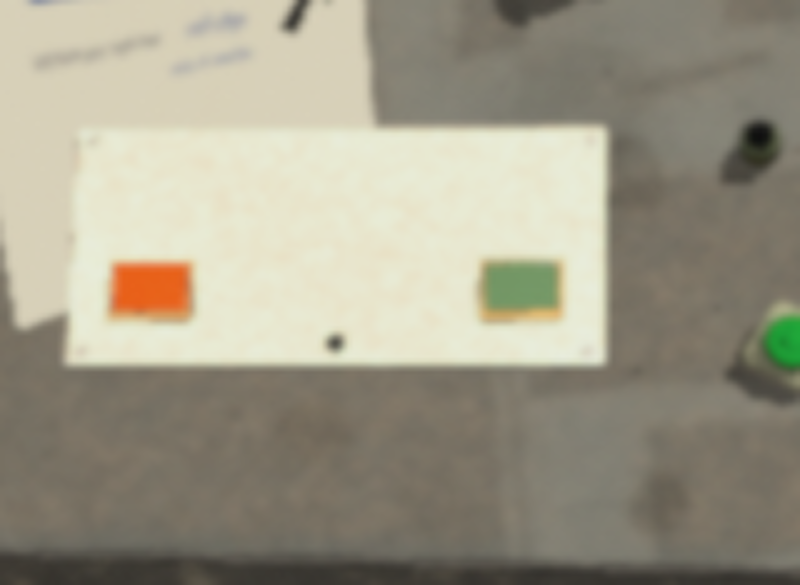

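View pics/c2.png

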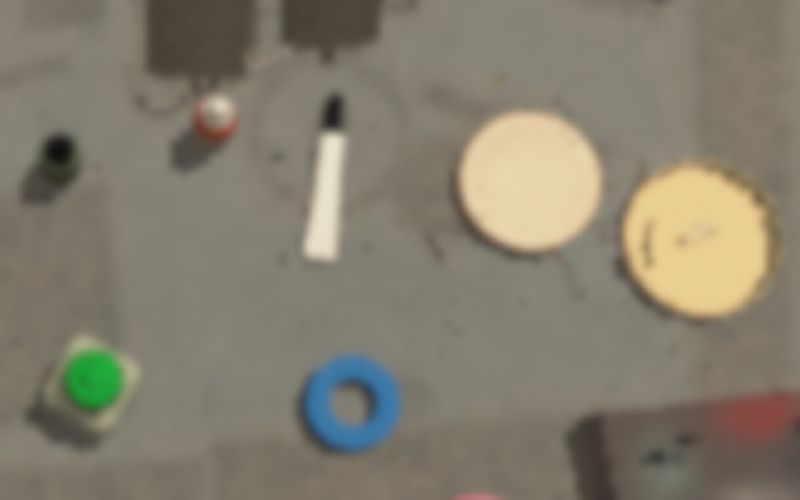

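View pics/c3.png

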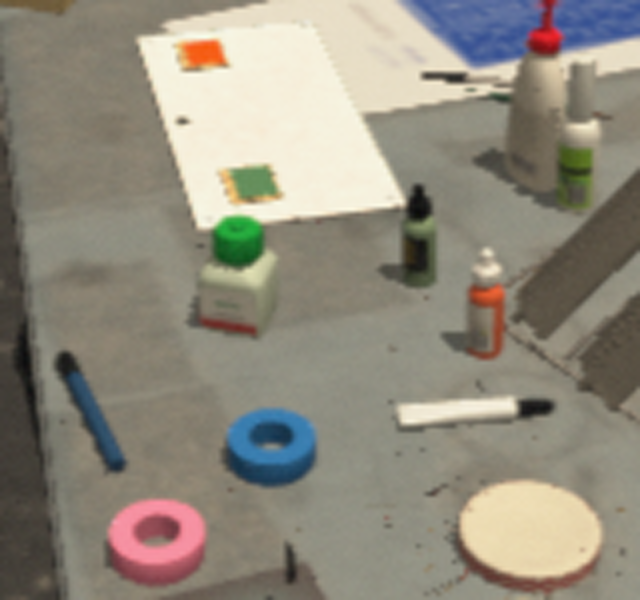

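```bash
cat >> h.py <<'E'
def go(x,y,z,yaw=None):
    "shift in tool axes from the measured pose; yaw = world angle of tool x"
    o=arm.get_obs();M=R.from_quat(o['tool_rot']).as_matrix();p=np.array(o['position'])
    y0=np.arctan2(M[1,0],M[0,0]); s=M.T@(np.array([x,y,z])-p)
    tw=0 if yaw is None else -((yaw-y0+np.pi/2)%np.pi-np.pi/2)
    print('yaw0 %.3f  tx %.1f ty %.1f tz %.1f twist %.3f'%(y0,*s,tw))
E
python3 - <<'E'
from h import *
d=load('top');P=cloud(d)
c1=lambda x,y,z:px2w(d,180+(x+.5)/5-.5,150+(y+.5)/4.5-.5,z)
c2=lambda x,y,z:px2w(d,320+(x+.5)/5-.5,150+(y+.5)/5-.5,z)
B=[c1(*p,6) for p in[(78,127),(607,126),(606,365),(65,365)]]
for b in B: print('corner',b.round(1))
o=c1(150.5,291,10);g=c1(522,291,10);print('chips',o.round(1),g.round(1))
e=(B[1]-B[0]+B[2]-B[3]);print('yaw board edges',np.arctan2(e[0],-e[1]), 'chips',np.arctan2((g-o)[0],-(g-o)[1]))
print('board c',np.mean(B,0).round(1))
print('orange',c2(217,110,79),'green',c2(60,150,79),'roll',c2(351,404,18),'jarcap',c2(94,380,78))
J=[c2(*p,53) for p in[(82,333),(142,372),(97,435),(40,390)]];print(np.round(J,1)[:,:2])
print('jar body c',np.mean(J,0))
s=load('side');c3=lambda x,y,z:px2w(s,240+(x+.5)/4-.5,150+(y+.5)/4-.5,z)
print('side: orange',c3(487,255,79),'green',c3(418,191,79),'roll',c3(271,437,18),'jarcap',c3(239,226,78))
for n,dd in(('t',d),('s',s)):
  Q=cloud(dd)
  for nm,(x,y,h0,h1,r) in dict(or_=(592,-173,25,85,30),gr=(567,-88,25,85,30),roll=(437,-264,12,25,45),jar=(437,-108,60,85,40)).items():
    m=(abs(Q[...,0]-x)<r)&(abs(Q[...,1]-y)<r)&(Q[...,2]>h0)&(Q[...,2]<h1)
    q=Q[m];print(n,nm,len(q),((q.min(0)+q.max(0))/2).round(1),q.min(0).round(),q.max(0).round())
# obstacles over 20 mm round the orange bottle
m=(abs(P[...,0]-640)<80)&(abs(P[...,1]+173)<100)&(P[...,2]>20)&(P[...,0]>612)
q=P[m]
for x in range(610,720,15):
  k=q[abs(q[:,0]-x)<8]
  if len(k):print(x,k.min(0).round(),k.max(0).round())
E
```

```text
corner [581.3 323.6   6. ]
corner [590.2   4.4   6. ]
corner [430.6  -0.6   6. ]
corner [421.9 319.    6. ]
chips [471.6 270.7  10. ] [477.5  50.5  10. ]
yaw board edges 0.027444411662041875 chips 0.02665360167668357
board c [506.  161.6   6. ]
orange [ 596.81118655 -174.96533896   79.        ] green [571.45626211 -86.74673438  79.        ] roll [ 437.64107767 -260.29143208   18.        ] jarcap [ 442.08722419 -108.62284159   78.        ]
[[ 471.  -102.1]
 [ 449.7 -136.5]
 [ 413.3 -111.8]
 [ 437.9  -79. ]]
jar body c [ 442.96683563 -107.33987265   53.        ]
side: orange [ 594.72231058 -182.91091261   79.        ] green [569.91773818 -97.24120495  79.        ] roll [ 436.24827448 -264.52767316   18.        ] jarcap [ 442.09092034 -115.59239483   78.        ]
t or_ 65 [ 597.  -176.3   53.7] [ 587. -188.   26.] [ 607. -165.   82.]
t gr 60 [573.1 -87.1  55.9] [564. -97.  31.] [582. -77.  81.]
t roll 211 [ 439.  -261.2   18.7] [ 413. -288.   13.] [ 465. -235.   25.]
t jar 118 [ 442.7 -109.1   71. ] [ 427. -125.   61.] [458. -94.  81.]
s or_ 139 [ 595.8 -180.    51.6] [ 584. -192.   25.] [ 607. -168.   78.]
s gr 131 [572.4 -93.3  51.4] [ 561. -103.   25.] [584. -83.  78.]
s roll 224 [ 436.3 -262.    16.2] [ 410. -291.   12.] [ 463. -233.   20.]
s jar 112 [ 441.5 -112.4   69. ] [ 425. -130.   60.] [458. -95.  78.]
625 [ 619. -192.   20.] [ 633. -132.   29.]
640 [ 632. -248.   21.] [ 648. -131.   48.]
655 [ 647. -272.   20.] [ 663. -130.   62.]
670 [ 662. -273.   21.] [ 678. -127.   79.]
685 [ 677. -272.   30.] [ 693. -126.   91.]
700 [ 692. -272.   42.] [ 708. -126.  114.]
715 [ 707. -273.   54.] [ 720. -125.  125.]
```

Everything is located. I'll do the orange bottle first, with the fingers part closed to clear its neighbours.

```bash
python3 -c "
from h import *
go(595,-177,190,0.027)"
```

```text
yaw0 0.228  tx 539.7 ty -317.8 tz 20.5 twist 0.201
```

```bash
python3 -m handwheel '[{"tx":50,"ty":-29},{"tx":100,"ty":-59,"twist":0.05},{"tx":150,"ty":-88,"twist":0.1},{"tx":200,"ty":-118,"twist":0.15},{"tx":250,"ty":-147,"twist":0.201},{"tx":300,"ty":-177,"twist":0.201},{"tx":350,"ty":-206,"twist":0.201},{"tx":400,"ty":-235,"tz":10,"twist":0.201}]' 0.35 30
python3 -c "
from h import *
go(595,-177,150,0.027)"
```

```text
yaw0 0.228  tx 539.7 ty -317.7 tz 60.5 twist 0.201schema error: expected keys tx, ty, tz, twist
```

All four keys are required in every row.

```bash
python3 -m handwheel '[{"tx":50,"ty":-29,"tz":0,"twist":0},{"tx":100,"ty":-59,"tz":0,"twist":0.05},{"tx":150,"ty":-88,"tz":0,"twist":0.1},{"tx":200,"ty":-118,"tz":0,"twist":0.15},{"tx":250,"ty":-147,"tz":0,"twist":0.201},{"tx":300,"ty":-177,"tz":0,"twist":0.201},{"tx":350,"ty":-206,"tz":0,"twist":0.201},{"tx":400,"ty":-235,"tz":10,"twist":0.201}]' 0.35 30
python3 -c "
from h import *
go(595,-177,150,0.027)"
```

```text
time_s: 1.1
position: [479.2, -288.4, 201.2]
tool_rot: [1.0, 0.013, 0.001, 0.0]
wrist_force: [-0.2, -1.3, 0.6]
grip_width: 0.647
grasp_force: 0.0
yaw0 0.026  tx 118.7 ty -108.4 tz 51.2 twist -0.001
```

```bash
python3 -m handwheel '[{"tx":40,"ty":-36,"tz":0,"twist":0},{"tx":80,"ty":-72,"tz":20,"twist":0},{"tx":118,"ty":-108,"tz":50,"twist":0},{"tx":118,"ty":-108,"tz":50,"twist":0},{"tx":118,"ty":-108,"tz":50,"twist":0}]'
python3 -c "
from h import *
shot('side','side1');d=shot('top')
go(596,-177,17,0.027)
a=load('side')['frame'][...,::-1]
cv2.imwrite('pics/c4.png',cv2.resize(a[100:280,260:460],None,fx=3,fy=3))"
```

```text
time_s: 1.72
position: [592.3, -178.8, 150.3]
tool_rot: [1.0, 0.013, -0.001, 0.0]
wrist_force: [0.1, -1.1, 0.5]
grip_width: 0.647
grasp_force: 0.0
yaw0 0.025  tx 3.8 ty -3.2 tz 134.2 twist -0.002
```

View pics/c4.png

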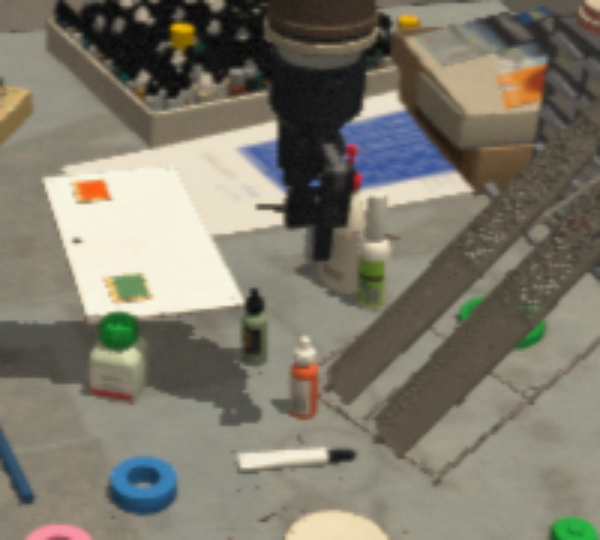

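The gripper hangs above the orange bottle (305,380 in the crop), clear of the legs. Descending.

```bash
python3 -m handwheel '[{"tx":3.5,"ty":-3,"tz":30,"twist":0},{"tx":3.5,"ty":-3,"tz":70,"twist":0},{"tx":3.5,"ty":-3,"tz":105,"twist":0},{"tx":3.5,"ty":-3,"tz":130,"twist":0},{"tx":3.5,"ty":-3,"tz":134,"twist":0},{"tx":3.5,"ty":-3,"tz":134,"twist":0}]'
python3 -m handwheel '[{"tx":0,"ty":0,"tz":0,"twist":0},{"tx":0,"ty":0,"tz":0,"twist":0},{"tx":0,"ty":0,"tz":0,"twist":0},{"tx":0,"ty":0,"tz":0,"twist":0},{"tx":0,"ty":0,"tz":0,"twist":0}]' 1 30
```

```text
time_s: 2.58
position: [596.5, -176.4, 17.8]
tool_rot: [1.0, 0.013, 0.001, 0.0]
wrist_force: [0.6, 0.3, -0.1]
grip_width: 0.645
grasp_force: 0.0
time_s: 3.2
position: [597.3, -175.8, 18.0]
tool_rot: [1.0, 0.013, 0.001, 0.0]
wrist_force: [-0.5, -0.6, 7.0]
grip_width: 0.266
grasp_force: 29.3
```

```bash
python3 -m handwheel '[{"tx":0,"ty":0,"tz":-40,"twist":0},{"tx":0,"ty":0,"tz":-90,"twist":0},{"tx":0,"ty":0,"tz":-130,"twist":0},{"tx":0,"ty":0,"tz":-130,"twist":0}]'
python3 -c "
from h import *
go(523,272,150,0.027)"
```

```text
time_s: 3.7
position: [598.5, -175.8, 150.7]
tool_rot: [1.0, 0.013, 0.003, 0.001]
wrist_force: [-0.4, 0.0, -1.0]
grip_width: 0.264
grasp_force: 29.5
yaw0 0.027  tx -63.5 ty -449.7 tz -0.5 twist -0.000
```

```bash
python3 -m handwheel '[{"tx":-5,"ty":-40,"tz":0,"twist":0},{"tx":-14,"ty":-100,"tz":0,"twist":0},{"tx":-22,"ty":-160,"tz":0,"twist":0},{"tx":-30,"ty":-220,"tz":0,"twist":0},{"tx":-39,"ty":-280,"tz":0,"twist":0},{"tx":-48,"ty":-340,"tz":0,"twist":0},{"tx":-56,"ty":-400,"tz":0,"twist":0},{"tx":-63,"ty":-440,"tz":0,"twist":0}]'
python3 -m handwheel '[{"tx":0,"ty":-5,"tz":0,"twist":0},{"tx":0,"ty":-5,"tz":0,"twist":0},{"tx":0,"ty":-5,"tz":0,"twist":0},{"tx":0,"ty":-5,"tz":0,"twist":0}]'
python3 -c "
from h import *
d=shot('top');a=d['frame'][...,::-1];s=shot('side')['frame'][...,::-1]
w=np.hstack([cv2.resize(a[120:260,170:310],None,fx=2.8,fy=2.8),cv2.resize(s[80:220,250:390],None,fx=2.8,fy=2.8)])
cv2.imwrite('pics/c5.png',w)
go(523,272,25,0.027)"
```

```text
time_s: 4.7
position: [519.8, 265.9, 145.9]
tool_rot: [1.0, 0.015, -0.001, -0.0]
wrist_force: [1.1, -0.7, -0.6]
grip_width: 0.263
grasp_force: 29.5
time_s: 5.2
position: [521.9, 266.2, 146.7]
tool_rot: [1.0, 0.012, 0.0, 0.0]
wrist_force: [-0.5, 0.1, -0.5]
grip_width: 0.264
grasp_force: 29.5
yaw0 0.025  tx 1.4 ty -5.2 tz 121.8 twist -0.002
```

View pics/c5.png

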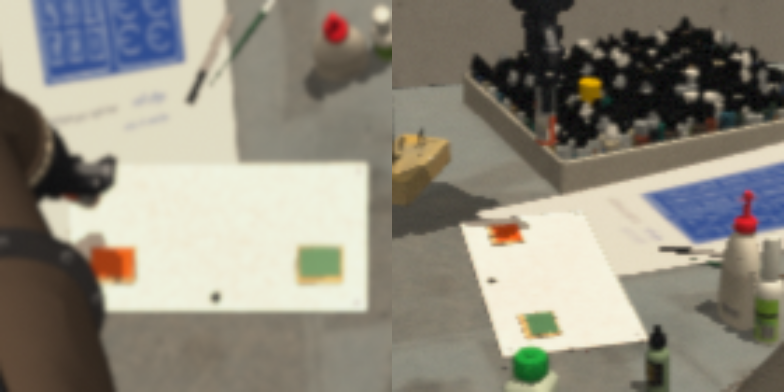

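The orange bottle hangs upright in the fingers (side crop at (548,130)), above the board. Lowering and releasing.

```bash
python3 -m handwheel '[{"tx":1.4,"ty":-5.2,"tz":40,"twist":0},{"tx":1.4,"ty":-5.2,"tz":80,"twist":0},{"tx":1.4,"ty":-5.2,"tz":108,"twist":0},{"tx":1.4,"ty":-5.2,"tz":118,"twist":0},{"tx":1.4,"ty":-5.2,"tz":121.5,"twist":0},{"tx":1.4,"ty":-5.2,"tz":122,"twist":0},{"tx":1.4,"ty":-5.2,"tz":122,"twist":0}]'
```

```text
time_s: 6.18
position: [523.3, 273.3, 25.8]
tool_rot: [1.0, 0.013, 0.001, -0.0]
wrist_force: [-0.0, 0.5, -0.3]
grip_width: 0.264
grasp_force: 29.5
```

```bash
python3 -m handwheel '[{"tx":0,"ty":0,"tz":1.3,"twist":0},{"tx":0,"ty":0,"tz":1.3,"twist":0}]'
python3 -m handwheel '[{"tx":0,"ty":0,"tz":1.3,"twist":0},{"tx":0,"ty":0,"tz":1.3,"twist":0},{"tx":0,"ty":0,"tz":1.3,"twist":0},{"tx":0,"ty":0,"tz":-30,"twist":0},{"tx":0,"ty":0,"tz":-80,"twist":0},{"tx":0,"ty":0,"tz":-125,"twist":0},{"tx":0,"ty":0,"tz":-125,"twist":0}]' 0.35
python3 -c "
from h import *
go(573,-90,150,0.027)"
```

```text
time_s: 6.42
position: [523.1, 273.2, 24.1]
tool_rot: [1.0, 0.013, 0.001, -0.0]
wrist_force: [-0.4, -0.4, 3.5]
grip_width: 0.268
grasp_force: 29.9
time_s: 7.3
position: [524.6, 274.4, 152.3]
tool_rot: [1.0, 0.013, 0.003, -0.002]
wrist_force: [-0.2, -0.0, -0.6]
grip_width: 0.649
grasp_force: 0.0
yaw0 0.027  tx 38.6 ty 365.6 tz 1.3 twist -0.000
```

```bash
python3 -m handwheel '[{"tx":6,"ty":60,"tz":0,"twist":0},{"tx":12,"ty":120,"tz":0,"twist":0},{"tx":18,"ty":180,"tz":0,"twist":0},{"tx":25,"ty":240,"tz":0,"twist":0},{"tx":32,"ty":300,"tz":0,"twist":0},{"tx":38,"ty":355,"tz":0,"twist":0},{"tx":38.5,"ty":365.5,"tz":0,"twist":0},{"tx":38.5,"ty":365.5,"tz":0,"twist":0}]'
python3 -m handwheel '[{"tx":0,"ty":0,"tz":0,"twist":0},{"tx":0,"ty":0,"tz":0,"twist":0}]'
python3 -c "
from h import *
d=shot('top');s=shot('side')
Q=cloud(s)
for D in (d,s):
  Q=cloud(D)
  for X,Y in((523,272),(573,-90)):
    m=(abs(Q[...,0]-X)<30)&(abs(Q[...,1]-Y)<30)&(Q[...,2]>30)&(Q[...,2]<87)
    q=Q[m]
    if len(q):print(len(q),((q.min(0)+q.max(0))/2).round(1),q.max(0).round())
go(573,-90,17,0.027)"
```

```text
time_s: 8.3
position: [570.3, -91.8, 147.6]
tool_rot: [1.0, 0.013, -0.001, -0.0]
wrist_force: [-1.4, 0.2, -0.1]
grip_width: 0.648
grasp_force: 0.0
time_s: 8.55
position: [570.8, -89.4, 148.4]
tool_rot: [1.0, 0.015, -0.0, -0.0]
wrist_force: [-0.1, 0.3, -0.3]
grip_width: 0.652
grasp_force: 0.0
81 [523.2 268.6  58.3] [535. 279.  86.]
89 [522.7 268.8  56.8] [535. 283.  83.]
117 [571.9 -93.3  53.6] [583. -82.  77.]
yaw0 0.029  tx 2.0 ty -0.0 tz 131.6 twist 0.002
```

```bash
python3 -m handwheel '[{"tx":1.5,"ty":0,"tz":30,"twist":0},{"tx":1.5,"ty":0,"tz":70,"twist":0},{"tx":1.5,"ty":0,"tz":105,"twist":0},{"tx":1.5,"ty":0,"tz":128,"twist":0},{"tx":1.5,"ty":0,"tz":131.5,"twist":0},{"tx":1.5,"ty":0,"tz":131.5,"twist":0}]'
python3 -m handwheel '[{"tx":0,"ty":0,"tz":0,"twist":0},{"tx":0,"ty":0,"tz":0,"twist":0},{"tx":0,"ty":0,"tz":0,"twist":0},{"tx":0,"ty":0,"tz":0,"twist":0},{"tx":0,"ty":0,"tz":0,"twist":0}]' 1 30
python3 -m handwheel '[{"tx":0,"ty":0,"tz":-40,"twist":0},{"tx":0,"ty":0,"tz":-90,"twist":0},{"tx":0,"ty":0,"tz":-110,"twist":0},{"tx":0,"ty":0,"tz":-110,"twist":0}]'
python3 -c "
from h import *
go(528,52,130,0.027)"
```

```text
time_s: 9.4
position: [572.8, -91.1, 17.6]
tool_rot: [1.0, 0.014, 0.0, 0.0]
wrist_force: [0.1, -0.5, 0.0]
grip_width: 0.649
grasp_force: 0.0
time_s: 10.02
position: [573.4, -91.3, 18.1]
tool_rot: [1.0, 0.013, 0.001, 0.0]
wrist_force: [-0.6, 0.1, 7.4]
grip_width: 0.264
grasp_force: 29.4
time_s: 10.52
position: [573.6, -91.6, 128.9]
tool_rot: [1.0, 0.013, 0.002, 0.0]
wrist_force: [-0.2, -0.0, -0.3]
grip_width: 0.263
grasp_force: 29.7
yaw0 0.026  tx -41.7 ty -144.7 tz -1.3 twist -0.001
```

```bash
python3 -m handwheel '[{"tx":-14,"ty":-48,"tz":0,"twist":0},{"tx":-28,"ty":-96,"tz":0,"twist":0},{"tx":-41.5,"ty":-140,"tz":0,"twist":0},{"tx":-41.5,"ty":-144.5,"tz":0,"twist":0},{"tx":-41.5,"ty":-144.5,"tz":0,"twist":0},{"tx":-41.5,"ty":-144.5,"tz":0,"twist":0}]'
python3 -c "
from h import *
go(528,52,25.5,0.027)"
```

```text
time_s: 11.28
position: [527.2, 50.3, 126.5]
tool_rot: [1.0, 0.012, -0.0, 0.0]
wrist_force: [0.5, 0.6, 0.4]
grip_width: 0.261
grasp_force: 29.7
yaw0 0.025  tx 0.9 ty -1.7 tz 101.0 twist -0.002
```

```bash
python3 -m handwheel '[{"tx":0.9,"ty":-1.5,"tz":40,"twist":0},{"tx":0.9,"ty":-1.5,"tz":75,"twist":0},{"tx":0.9,"ty":-1.5,"tz":95,"twist":0},{"tx":0.9,"ty":-1.5,"tz":100,"twist":0},{"tx":0.9,"ty":-1.5,"tz":101.5,"twist":0},{"tx":0.9,"ty":-1.5,"tz":102,"twist":0}]'
```

```text
time_s: 12.02
position: [528.6, 53.3, 25.8]
tool_rot: [1.0, 0.013, 0.001, -0.0]
wrist_force: [0.1, -0.6, 0.3]
grip_width: 0.263
grasp_force: 29.7
```

```bash
python3 -m handwheel '[{"tx":0,"ty":0,"tz":1.6,"twist":0},{"tx":0,"ty":0,"tz":1.6,"twist":0}]'
python3 -m handwheel '[{"tx":0,"ty":0,"tz":1.6,"twist":0},{"tx":0,"ty":0,"tz":1.6,"twist":0},{"tx":0,"ty":0,"tz":1.6,"twist":0},{"tx":0,"ty":0,"tz":-30,"twist":0},{"tx":0,"ty":0,"tz":-80,"twist":0},{"tx":0,"ty":0,"tz":-125,"twist":0},{"tx":0,"ty":0,"tz":-125,"twist":0}]' 0.35
python3 -c "
from h import *
go(438,-262,130,0.027)"
```

```text
time_s: 12.28
position: [528.6, 53.6, 24.1]
tool_rot: [1.0, 0.013, 0.001, -0.0]
wrist_force: [0.6, -0.8, 4.5]
grip_width: 0.264
grasp_force: 30.1
time_s: 13.15
position: [530.2, 54.0, 151.8]
tool_rot: [1.0, 0.013, 0.003, -0.0]
wrist_force: [1.2, -0.1, 0.2]
grip_width: 0.648
grasp_force: 0.0
yaw0 0.027  tx -100.7 ty 313.5 tz 20.9 twist -0.000
```

```bash
python3 -m handwheel '[{"tx":-18,"ty":55,"tz":0,"twist":0},{"tx":-36,"ty":110,"tz":0,"twist":0},{"tx":-54,"ty":165,"tz":0,"twist":0},{"tx":-72,"ty":220,"tz":0,"twist":0},{"tx":-90,"ty":275,"tz":10,"twist":0},{"tx":-100.5,"ty":310,"tz":20,"twist":0},{"tx":-100.5,"ty":313.5,"tz":20,"twist":0},{"tx":-100.5,"ty":313.5,"tz":20,"twist":0}]' 0
python3 -m handwheel '[{"tx":0,"ty":0,"tz":0,"twist":0},{"tx":0,"ty":0,"tz":0,"twist":0}]'
python3 -c "
from h import *
d=shot('top');s=shot('side')
for D in (d,s):
  Q=cloud(D)
  for X,Y,a,b in((523,272,30,87),(528,52,30,87),(438,-262,12,23)):
    m=(abs(Q[...,0]-X)<35)&(abs(Q[...,1]-Y)<35)&(Q[...,2]>a)&(Q[...,2]<b)
    q=Q[m]
    if len(q):print(len(q),((q.min(0)+q.max(0))/2).round(1),q.max(0).round())
go(438,-262,-3,0.027)
a=d['frame'][...,::-1];s=s['frame'][...,::-1]
w=np.hstack([cv2.resize(a[130:280,180:400],None,fx=1.8,fy=2.6),cv2.resize(s[120:300,230:390],None,fx=2.45,fy=2.167)])
cv2.imwrite('pics/c6.png',w)"
```

```text
time_s: 14.15
position: [435.7, -261.8, 127.8]
tool_rot: [1.0, 0.013, -0.0, -0.0]
wrist_force: [-0.2, -0.1, -0.7]
grip_width: 1.004
grasp_force: 0.0
time_s: 14.4
position: [436.4, -261.4, 128.6]
tool_rot: [1.0, 0.014, 0.0, -0.0]
wrist_force: [0.2, 0.7, -0.1]
grip_width: 1.0
grasp_force: 0.0
80 [523.3 268.1  58.3] [535. 278.  86.]
68 [530.7  56.8  58.7] [543.  69.  86.]
85 [ 432.8 -255.    16.9] [ 453. -234.   22.]
81 [530.   50.8  58.4] [540.  60.  85.]
224 [ 436.4 -263.2   16.2] [ 463. -235.   20.]
yaw0 0.028  tx 1.8 ty 0.2 tz 131.6 twist 0.001
```

View pics/c6.png

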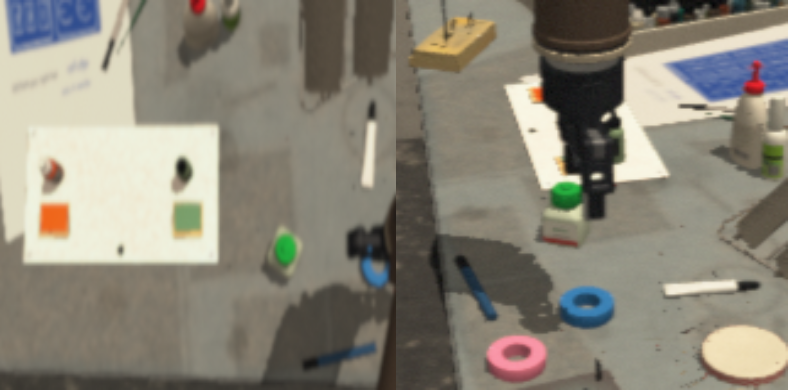

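Both bottles stand behind their chips (top crop at (52,170) and (183,170)). The roll is free at (587,305) in the side crop. Gripping it.

```bash
python3 -m handwheel '[{"tx":1.5,"ty":0,"tz":40,"twist":0},{"tx":1.5,"ty":0,"tz":80,"twist":0},{"tx":1.5,"ty":0,"tz":110,"twist":0},{"tx":1.5,"ty":0,"tz":126,"twist":0},{"tx":1.5,"ty":0,"tz":130.5,"twist":0},{"tx":1.5,"ty":0,"tz":130.5,"twist":0}]'
python3 -m handwheel '[{"tx":0,"ty":0,"tz":0,"twist":0},{"tx":0,"ty":0,"tz":0,"twist":0},{"tx":0,"ty":0,"tz":0,"twist":0},{"tx":0,"ty":0,"tz":0,"twist":0},{"tx":0,"ty":0,"tz":0,"twist":0}]' 1 30
```

```text
time_s: 15.25
position: [437.8, -262.7, -1.5]
tool_rot: [1.0, 0.013, 0.0, 0.0]
wrist_force: [-0.3, 0.9, 1.0]
grip_width: 0.999
grasp_force: 0.0
time_s: 15.88
position: [437.3, -262.5, -2.1]
tool_rot: [1.0, 0.013, 0.0, 0.0]
wrist_force: [0.1, -0.2, -0.6]
grip_width: 0.005
grasp_force: 0.0
```

It shut on nothing, so I need a look.

```bash
python3 -c "
from h import *
s=shot('side')
s=s['frame'][...,::-1]
cv2.imwrite('pics/c7.png',cv2.resize(s[190:310,250:410],None,fx=4,fy=4,interpolation=cv2.INTER_CUBIC))"
```

```text
(no output)
```

View pics/c7.png

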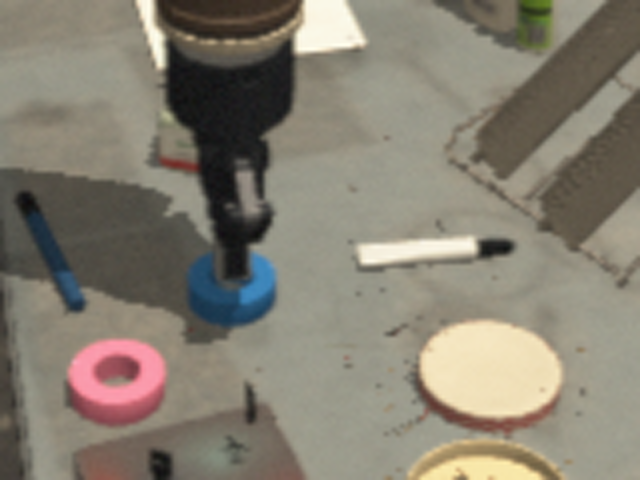

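```bash
python3 -m handwheel '[{"tx":0,"ty":0,"tz":-20,"twist":0},{"tx":0,"ty":0,"tz":-60,"twist":0},{"tx":0,"ty":0,"tz":-110,"twist":0},{"tx":0,"ty":0,"tz":-130,"twist":0},{"tx":0,"ty":0,"tz":-130,"twist":0}]'
python3 -c "
from h import *
for n in('top','side'):
  D=shot(n);Q=cloud(D);f=D['frame'].astype(int)
  b=(f[...,2]>f[...,0]+60)&(abs(Q[...,0]-438)<80)&(abs(Q[...,1]+262)<60)
  q=Q[b];print(n,len(q),((q.min(0)+q.max(0))/2).round(1),q.min(0).round(),q.max(0).round())
s=D['frame'][...,::-1]
cv2.imwrite('pics/c8.png',cv2.resize(s[150:310,250:410],None,fx=3,fy=3,interpolation=cv2.INTER_CUBIC))"
```

```text
time_s: 16.55
position: [438.3, -263.0, 129.5]
tool_rot: [1.0, 0.013, 0.002, 0.001]
wrist_force: [0.5, -0.1, -0.1]
grip_width: -0.002
grasp_force: 0.0
top 93 [ 428.3 -241.6  124.1] [ 412. -276.   13.] [ 444. -207.  235.]
side 266 [ 439.2 -262.6    8.5] [ 410. -291.   -3.] [ 468. -234.   20.]
```

View pics/c8.png

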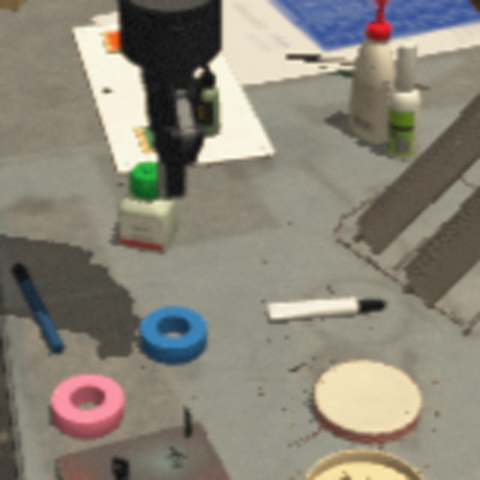

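```bash
python3 -c "
from h import *
print(arm.grasp_offset)
d=load('side')
o=arm.get_obs();print(o['position'],o['grip_width'])
K=np.array([[d['fx'],0,d['cx']],[0,d['fy'],d['cy']],[0,0,1]])
p=np.array(o['position'])
print(cv2.projectPoints(np.array([p,p+[0,0,10],p+[0,0,19]]),d['rvec'],d['tvec'],K,None)[0][:,0])
Q=cloud(d);m=(abs(Q[...,0]-438)<30)&(abs(Q[...,1]+262)<30)&(Q[...,2]>60)&(Q[...,2]<200);print(Q[m][:,2].min())
"
```

```text
18.700000000000003
[ 436.92776991 -262.35645245  127.40616329] -0.0026063228677719007
[[307.01688748 221.97377783]
 [306.97115988 218.45738676]
 [306.92961458 215.26260952]]
147.99269066598995
```

The fingertips actually sit about 19 mm above the reported TCP, so they skimmed the roll's top and the roll is unmoved. I'll regrip about 16 mm lower.

```bash
python3 -m handwheel '[{"tx":1,"ty":0,"tz":0,"twist":0},{"tx":1,"ty":0,"tz":0,"twist":0},{"tx":1,"ty":0,"tz":0,"twist":0},{"tx":1,"ty":0,"tz":40,"twist":0},{"tx":1,"ty":0,"tz":90,"twist":0},{"tx":1,"ty":0,"tz":125,"twist":0},{"tx":1,"ty":0,"tz":142,"twist":0},{"tx":1,"ty":0,"tz":144,"twist":0}]' 0
python3 -m handwheel '[{"tx":0,"ty":0,"tz":0,"twist":0},{"tx":0,"ty":0,"tz":0,"twist":0},{"tx":0,"ty":0,"tz":0,"twist":0},{"tx":0,"ty":0,"tz":0,"twist":0},{"tx":0,"ty":0,"tz":0,"twist":0}]' 1 30
```

```text
time_s: 17.65
position: [437.4, -262.0, -17.3]
tool_rot: [1.0, 0.013, -0.001, -0.001]
wrist_force: [0.5, 0.2, -0.0]
grip_width: 1.0
grasp_force: 0.0
time_s: 18.27
position: [439.0, -262.8, -14.8]
tool_rot: [1.0, 0.013, 0.001, 0.0]
wrist_force: [-0.9, 1.2, 5.6]
grip_width: 0.618
grasp_force: 30.4
```

```bash
python3 -m handwheel '[{"tx":0,"ty":0,"tz":-40,"twist":0},{"tx":0,"ty":0,"tz":-90,"twist":0},{"tx":0,"ty":0,"tz":-140,"twist":0},{"tx":0,"ty":0,"tz":-140,"twist":0}]'
python3 -c "
from h import *
go(525.5,162,125,0.027)"
```

```text
time_s: 18.77
position: [441.0, -263.8, 128.5]
tool_rot: [1.0, 0.013, 0.004, 0.002]
wrist_force: [0.1, -0.2, -0.7]
grip_width: 0.616
grasp_force: 32.0
yaw0 0.027  tx 95.7 ty -423.4 tz 2.5 twist -0.000
```

```bash
python3 -m handwheel '[{"tx":13,"ty":-60,"tz":0,"twist":0},{"tx":27,"ty":-120,"tz":0,"twist":0},{"tx":41,"ty":-180,"tz":0,"twist":0},{"tx":54,"ty":-240,"tz":0,"twist":0},{"tx":68,"ty":-300,"tz":0,"twist":0},{"tx":81,"ty":-360,"tz":0,"twist":0},{"tx":95,"ty":-415,"tz":0,"twist":0},{"tx":96,"ty":-423,"tz":0,"twist":0}]'
python3 -m handwheel '[{"tx":0,"ty":0,"tz":0,"twist":0},{"tx":0,"ty":0,"tz":0,"twist":0},{"tx":0,"ty":0,"tz":0,"twist":0}]'
python3 -c "
from h import *
go(525.5,162,-7,0.027)"
```

```text
time_s: 19.77
position: [522.7, 168.2, 123.6]
tool_rot: [1.0, 0.017, 0.0, -0.001]
wrist_force: [-0.7, -0.6, -0.7]
grip_width: 0.622
grasp_force: 32.0
time_s: 20.15
position: [523.0, 161.2, 123.9]
tool_rot: [1.0, 0.012, -0.0, 0.0]
wrist_force: [1.2, -0.5, -0.8]
grip_width: 0.619
grasp_force: 32.0
yaw0 0.024  tx 2.6 ty -0.8 tz 130.9 twist -0.003
```

```bash
python3 -m handwheel '[{"tx":2,"ty":-0.5,"tz":45,"twist":0},{"tx":2,"ty":-0.5,"tz":90,"twist":0},{"tx":2,"ty":-0.5,"tz":118,"twist":0},{"tx":2,"ty":-0.5,"tz":128,"twist":0},{"tx":2,"ty":-0.5,"tz":130.5,"twist":0},{"tx":2,"ty":-0.5,"tz":131,"twist":0}]'
```

```text
time_s: 20.9
position: [525.8, 163.6, -6.1]
tool_rot: [1.0, 0.013, 0.001, -0.0]
wrist_force: [0.0, -0.7, 0.1]
grip_width: 0.621
grasp_force: 32.0
```

```bash
python3 -m handwheel '[{"tx":0,"ty":0,"tz":1.5,"twist":0},{"tx":0,"ty":0,"tz":2.3,"twist":0},{"tx":0,"ty":0,"tz":2.3,"twist":0}]'
python3 -m handwheel '[{"tx":0,"ty":0,"tz":2,"twist":0},{"tx":0,"ty":0,"tz":2,"twist":0},{"tx":0,"ty":0,"tz":2,"twist":0},{"tx":0,"ty":0,"tz":-30,"twist":0},{"tx":0,"ty":0,"tz":-80,"twist":0},{"tx":0,"ty":0,"tz":-135,"twist":0},{"tx":0,"ty":0,"tz":-145,"twist":0},{"tx":0,"ty":0,"tz":-145,"twist":0}]' 0
python3 -c "
from h import *
go(442,-110.5,145,-0.576)"
```

```text
time_s: 21.28
position: [525.4, 163.6, -8.8]
tool_rot: [1.0, 0.013, 0.001, -0.0]
wrist_force: [-0.8, 0.3, 6.0]
grip_width: 0.622
grasp_force: 32.4
time_s: 22.28
position: [525.2, 163.5, 135.9]
tool_rot: [1.0, 0.013, 0.001, -0.0]
wrist_force: [-0.5, -0.3, 0.4]
grip_width: 1.002
grasp_force: 0.0
yaw0 0.027  tx -90.5 ty 271.7 tz -9.2 twist 0.603
```

```bash
python3 -m handwheel '[{"tx":-18,"ty":54,"tz":-4,"twist":0.15},{"tx":-36,"ty":108,"tz":-9,"twist":0.3},{"tx":-54,"ty":162,"tz":-9,"twist":0.45},{"tx":-72,"ty":216,"tz":-9,"twist":0.603},{"tx":-88,"ty":266,"tz":-9,"twist":0.603},{"tx":-90.5,"ty":271.7,"tz":-9,"twist":0.603},{"tx":-90.5,"ty":271.7,"tz":-9,"twist":0.603},{"tx":-90.5,"ty":271.7,"tz":-9,"twist":0.603}]'
python3 -c "
from h import *
d=shot('top');s=shot('side')
for nm,D in (('top',d),('side',s)):
  Q=cloud(D);f=D['frame'].astype(int)
  for X,Y,a,b in((523,272,30,87),(528,52,30,87),(442,-110,58,85)):
    m=(abs(Q[...,0]-X)<30)&(abs(Q[...,1]-Y)<30)&(Q[...,2]>a)&(Q[...,2]<b)
    q=Q[m]
    if len(q):print(nm,len(q),((q.min(0)+q.max(0))/2).round(1),q.max(0).round())
  b=(f[...,2]>f[...,0]+60)&(abs(Q[...,0]-525)<45)&(abs(Q[...,1]-162)<45)&(Q[...,2]<40)
  q=Q[b];print('roll',nm,len(q),((q.min(0)+q.max(0))/2).round(1),q.min(0).round(),q.max(0).round())
go(442,-110.5,8,-0.576)
a=d['frame'][...,::-1];s=s['frame'][...,::-1]
w=np.hstack([cv2.resize(a[140:280,200:400],None,fx=2,fy=2.8),cv2.resize(s[130:270,270:410],None,fx=2.8,fy=2.8)])
cv2.imwrite('pics/c9.png',w)"
```

```text
time_s: 23.28
position: [441.9, -109.1, 144.0]
tool_rot: [0.959, -0.283, -0.001, -0.0]
wrist_force: [1.1, 1.6, 0.2]
grip_width: 0.999
grasp_force: 0.0
top 81 [523.2 268.7  58. ] [534. 278.  86.]
top 68 [531.1  56.6  58.4] [543.  69.  86.]
roll top 155 [524.  163.   23.4] [500. 139.  16.] [548. 187.  31.]
side 113 [528.3  50.1  57.3] [540.  62.  85.]
side 119 [ 441.6 -111.7   68.5] [458. -94.  78.]
roll side 106 [521.3 162.3  16.3] [498. 132.   7.] [544. 192.  25.]
yaw0 -0.574  tx 0.7 ty 1.2 tz 136.3 twist 0.002
```

View pics/c9.png

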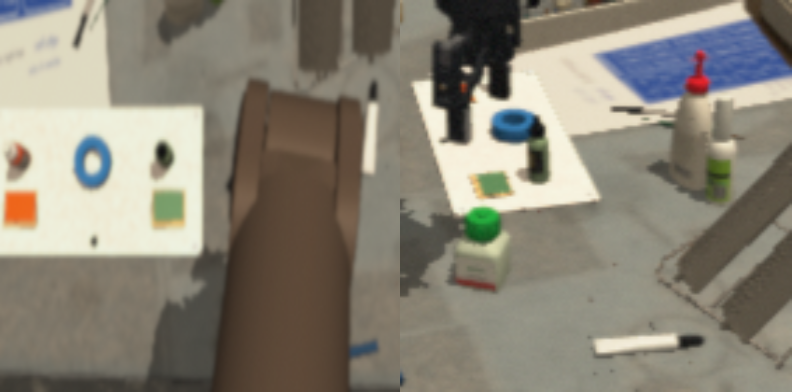

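Roll placed midway (top crop (93,160)); both bottles still stand. Now the jar.

```bash
python3 -m handwheel '[{"tx":0.5,"ty":1,"tz":35,"twist":0},{"tx":0.5,"ty":1,"tz":75,"twist":0},{"tx":0.5,"ty":1,"tz":110,"twist":0},{"tx":0.5,"ty":1,"tz":130,"twist":0},{"tx":0.5,"ty":1,"tz":136,"twist":0},{"tx":0.5,"ty":1,"tz":136,"twist":0}]'
python3 -m handwheel '[{"tx":0,"ty":0,"tz":0,"twist":0},{"tx":0,"ty":0,"tz":0,"twist":0},{"tx":0,"ty":0,"tz":0,"twist":0},{"tx":0,"ty":0,"tz":0,"twist":0},{"tx":0,"ty":0,"tz":0,"twist":0}]' 1 35
python3 -m handwheel '[{"tx":0,"ty":0,"tz":-30,"twist":0},{"tx":0,"ty":0,"tz":-80,"twist":0},{"tx":0,"ty":0,"tz":-130,"twist":0},{"tx":0,"ty":0,"tz":-130,"twist":0}]'
python3 -c "
from h import *
go(525,163.3,138)"
```

```text
time_s: 24.12
position: [441.9, -111.2, 8.7]
tool_rot: [0.959, -0.284, -0.0, -0.0]
wrist_force: [-0.8, -0.2, -0.6]
grip_width: 1.001
grasp_force: 0.0
time_s: 24.75
position: [442.3, -111.7, 9.6]
tool_rot: [0.959, -0.284, 0.001, -0.0]
wrist_force: [-2.6, -0.1, 11.6]
grip_width: 0.521
grasp_force: 33.1
time_s: 25.25
position: [444.2, -112.1, 142.3]
tool_rot: [0.959, -0.284, 0.004, -0.001]
wrist_force: [0.9, 0.2, -0.8]
grip_width: 0.523
grasp_force: 35.3
yaw0 -0.577  tx -82.4 ty -274.9 tz 4.6 twist 0.000
```

```bash
python3 -m handwheel '[{"tx":-12,"ty":-40,"tz":0,"twist":0},{"tx":-26,"ty":-85,"tz":0,"twist":0},{"tx":-41,"ty":-135,"tz":0,"twist":0},{"tx":-56,"ty":-185,"tz":0,"twist":0},{"tx":-70,"ty":-235,"tz":0,"twist":0},{"tx":-80,"ty":-268,"tz":0,"twist":0},{"tx":-82,"ty":-275,"tz":0,"twist":0},{"tx":-82,"ty":-275,"tz":0,"twist":0}]'
python3 -m handwheel '[{"tx":0,"ty":0,"tz":0,"twist":0},{"tx":0,"ty":0,"tz":0,"twist":0},{"tx":0,"ty":0,"tz":0,"twist":0}]'
python3 -c "
from h import *
d=shot('top');s=shot('side')
for nm,D in (('top',d),('side',s)):
  Q=cloud(D);f=D['frame'].astype(int)
  g=(f[...,1]>f[...,0]+70)&(abs(Q[...,0]-525)<60)&(abs(Q[...,1]-162)<60)
  q=Q[g]
  if len(q):print('cap',nm,len(q),((q.min(0)+q.max(0))/2).round(1),q.min(0).round(),q.max(0).round())
go(525,163.3,34.5)
a=d['frame'][...,::-1];s=s['frame'][...,::-1]
w=np.hstack([cv2.resize(a[140:280,180:320],None,fx=2.8,fy=2.8),cv2.resize(s[80:220,270:410],None,fx=2.8,fy=2.8)])
cv2.imwrite('pics/c10.png',w)"
```

```text
time_s: 26.25
position: [522.1, 163.1, 137.7]
tool_rot: [0.959, -0.284, -0.001, 0.001]
wrist_force: [0.1, -0.2, -1.0]
grip_width: 0.522
grasp_force: 35.4
time_s: 26.62
position: [522.7, 162.8, 138.7]
tool_rot: [0.959, -0.285, 0.0, 0.0]
wrist_force: [0.2, -0.6, -1.7]
grip_width: 0.517
grasp_force: 35.3
cap side 19 [529.8 155.8 195.9] [524. 147. 188.] [536. 164. 204.]
yaw0 -0.577  tx 1.8 ty -1.3 tz 104.2 twist 0.000
```

View pics/c10.png

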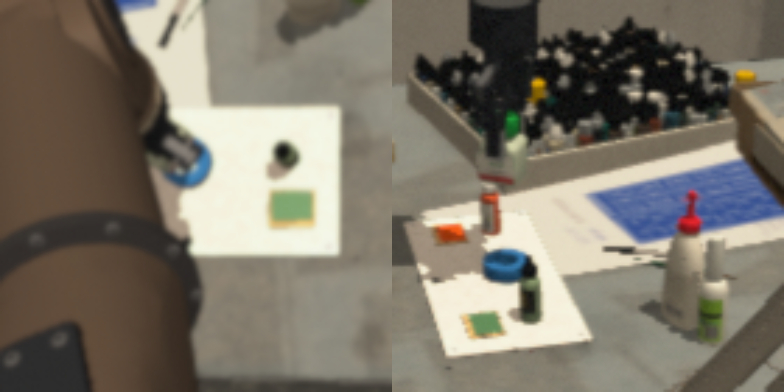

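The jar is held upright (side crop (500,160)) above the roll. Lowering.

```bash
python3 -m handwheel '[{"tx":1.5,"ty":-1,"tz":35,"twist":0},{"tx":1.5,"ty":-1,"tz":70,"twist":0},{"tx":1.5,"ty":-1,"tz":92,"twist":0},{"tx":1.5,"ty":-1,"tz":100,"twist":0},{"tx":1.5,"ty":-1,"tz":103,"twist":0},{"tx":1.5,"ty":-1,"tz":103,"twist":0},{"tx":1.5,"ty":-1,"tz":103,"twist":0}]'
```

```text
time_s: 27.6
position: [525.1, 163.8, 36.4]
tool_rot: [0.959, -0.284, 0.001, -0.0]
wrist_force: [-0.4, 0.3, -1.4]
grip_width: 0.521
grasp_force: 35.3
```

```bash
python3 -m handwheel '[{"tx":0,"ty":0,"tz":1,"twist":0},{"tx":0,"ty":0,"tz":2.4,"twist":0},{"tx":0,"ty":0,"tz":2.4,"twist":0}]'
```

```text
time_s: 27.98
position: [524.8, 163.7, 33.8]
tool_rot: [0.959, -0.284, 0.0, -0.0]
wrist_force: [-0.9, -0.7, 5.9]
grip_width: 0.523
grasp_force: 36.0
```

```bash
python3 -m handwheel '[{"tx":0,"ty":0,"tz":0,"twist":0},{"tx":0,"ty":0,"tz":0,"twist":0},{"tx":0,"ty":0,"tz":0,"twist":0},{"tx":0,"ty":0,"tz":0,"twist":0},{"tx":0,"ty":0,"tz":-25,"twist":0},{"tx":0,"ty":0,"tz":-70,"twist":0},{"tx":0,"ty":0,"tz":-125,"twist":0},{"tx":0,"ty":0,"tz":-140,"twist":0}]' 0
python3 -m handwheel '[{"tx":-40,"ty":50,"tz":-10,"twist":0},{"tx":-60,"ty":100,"tz":-10,"twist":0},{"tx":-80,"ty":150,"tz":-10,"twist":0},{"tx":-80,"ty":200,"tz":-10,"twist":0},{"tx":-80,"ty":250,"tz":-10,"twist":0},{"tx":-80,"ty":250,"tz":-10,"twist":0},{"tx":-80,"ty":250,"tz":-10,"twist":0}]'
python3 -c "
from h import *
d=shot('top');s=shot('side')
for nm,D in (('top',d),('side',s)):
  Q=cloud(D);f=D['frame'].astype(int)
  for c,i,j in(('cap',1,0),('roll',2,0)):
    g=(f[...,i]>f[...,j]+(70 if i==1 else 60))&(abs(Q[...,0]-525)<60)&(abs(Q[...,1]-162)<60)
    q=Q[g]
    if len(q):print(c,nm,len(q),((q.min(0)+q.max(0))/2).round(1),q.min(0).round(),q.max(0).round())
a=d['frame'][...,::-1];s=s['frame'][...,::-1]
w=np.hstack([cv2.resize(a[140:280,180:320],None,fx=2.8,fy=2.8),cv2.resize(s[110:210,270:370],None,fx=3.92,fy=3.92)])
cv2.imwrite('pics/c11.png',w)"
```

```text
time_s: 28.98
position: [526.3, 164.4, 176.8]
tool_rot: [0.959, -0.284, 0.002, -0.002]
wrist_force: [1.4, -0.3, -0.8]
grip_width: 0.997
grasp_force: 0.0
time_s: 29.85
position: [321.4, -2.2, 183.1]
tool_rot: [0.959, -0.284, 0.0, -0.0]
wrist_force: [-0.6, -0.7, -0.3]
grip_width: 1.001
grasp_force: 0.0
cap top 95 [523.3 163.4  98.1] [509. 149.  92.] [538. 178. 104.]
roll top 4 [512.4 143.1  25.5] [510. 141.  23.] [515. 145.  28.]
cap side 55 [522.4 160.3  92.3] [508. 145.  83.] [537. 175. 102.]
roll side 29 [516.1 143.8  18.3] [501. 134.  12.] [532. 154.  25.]
```

View pics/c11.png

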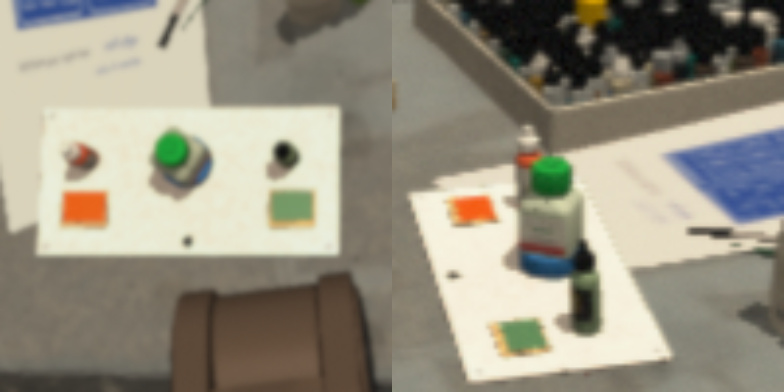

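The jar stands upright and centred on the roll (top crop (172,150), side crop (550,220)), with both bottles behind their chips. Handing in.

```bash
python3 -c "
from cell import arm
print(arm.close_job())"
```

```text
the job is handed in; nothing more can be done
None
```

I handed the job in at about 30 s of robot time with both bottles standing behind their own chips, the roll flat midway between them and the jar centred on top; the tin and cement tube were not touched, and the judge returned no verdict.

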